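# Pulse the spice grinder by its twist lid

## Task

The cordless spice grinder has just been washed and its blade wants spinning dry. Pick up its lid by the grip fin, squeezing only gently because the thin clear plastic cracks, drop its two lugs into the slots of the grinder's mouth so that its rim sits flush on the grinder's rim, and turn it clockwise about 30 degrees, half-way to the lock click: that is the sprung pulse position. Finish while holding it there against the spring, without ever letting it reach the click that locks it running, and leave the spice jars and the teaspoon where they are.

Things in the scene. Friction and masses are not known exactly. Their poses are not given: they have to be found in the camera images.
- mouth (a point): Centre of the grinder's mouth, level with its rim top; axes are the grinder's, z up. The grinder is a fixed upright round white base, 118 mm high, 104 mm across the rim. 18 mm deep well under a 4 mm thick ledge of 76 mm inner diameter. The lid fits either way round, its x along the grinder's x (3 degrees, 1.5 mm to spare), and seated has its grip point 38.5 mm above this point.
- slot (a point): One of the two entry slots in the ledge, 43 mm from the mouth's centre on the grinder's -x side, level with the rim top; the other is opposite. Each is 14 mm wide, reaches 46 mm from the centre and lies beside a black bar on the rim. Clockwise from the bar a black dot marks the pulse position, two short bars the lock. Stops prevent turning anticlockwise.
- lid_grip (a point): Centre of the lid's grey grip fin: 60 mm along the lid's x, 14 mm thick along its y, 30 mm tall (top 15 mm above this point). The lid is loose, about 90 g, stands upright on the worktop on its plug, z up, this point 51.5 mm above the worktop. The clear dome under the fin peaks 14.5 mm below this point. A squeeze of more than 30 N on the fin cracks the lid.
- lid_lug (a point): Outer end of one of the lid's two lugs, on its -x side, 43.5 mm from the axis and 47.5 mm below the grip point; the other is opposite. Each is 9 mm wide, 4 mm high, on a plug of 72 mm diameter whose bottom is 2 mm lower. Above it is the grey rim, 93 mm across, underside 38.5 mm below the grip point, with a black rib over each lug.
- drive_ring (a joint): Angle (rad) of the sprung ring in the well, pushed by the lugs: 0 at rest, grows as the seated lid turns clockwise from above. The lugs meet it after 0.09 rad, so 30 degrees of lid reads 0.44. It resists with 0.06 N m plus 0.07 N m/rad and drives a released lid back. From 0.6 the lugs ride on spring plungers, near 0.95 they click past and lock.
- spice_a_mid (a point): half-way up a spice jar with a black cap, 41 mm across, 105 mm tall, a bystander
- spice_b_mid (a point): half-way up another such spice jar, 41 mm across, 105 mm tall, a bystander
- teaspoon_mid (a point): middle of a teaspoon lying on the worktop, 139 mm long, a bystander
Mind the look-alikes: they are no part of the job. What is shaped like the part that bears lid_grip but red is not meant.

How it is judged:
By the outcome, as a careful person would: the job done as asked, in the order asked, and still so for the second after the job is handed in, while the arm keeps its last pose, push and grip.
It also fails if it takes over 40 s, if anything falls off the work surface, if the arm or the gripper's body presses on something with over 40 N, if the wrist force passes 120 N, or if a joint passes its speed limit or range.

## Robot

A 6-joint arm with a two-finger parallel gripper is mounted at the origin on a cart in front of the work surface, level with it; the furniture and walls round the work are solid. World frame = base frame: x ahead of the robot, y to its left, z up, the work surface at z = 0. Lengths are in mm, angles in rad, forces in N, time in s.
With the tool pointing down it reaches from about 300 to 775 mm from the base axis. Payload 14.6 kg.
Tool frame: the origin (TCP) lies at the very end of the fingers, on their centre line; the grasp point (between the pads) lies 19 mm behind it (pinch_z is the distance from the TCP to the grasp point, in mm); x points along the fingers, z is the direction in which the jaws open and shut, and the axes are right-handed (so a half turn about x gives the same grasp; the last joint's range is limited). The gripper opens to 94 mm and grips with 3 to 60 N. Pads are 16 mm wide; open, the fingers measure 119 mm over their backs; the gripper's body (75 mm by 177 mm) begins 78 mm behind the grasp point.
Start: joints at [-1.362, 0.3, 1.521, -0, 1.321, -0.067], TCP at [149.767, -529.206, 205.446] pointing down, gripper open.
Joint ranges: [-3.03, 3.03], [-0.79, 2.21], [0.23, 2.52], [-1.04, 4.18], [0, 3.07], [-2.55, 2.55]. Speed limits (rad/s): [2.22, 2.22, 2.57, 3.14, 3.14, 3.14].

## Interface

Orientations are given as [roll, pitch, yaw] about the fixed x, y, z axes, in that order (R = Rz(yaw) Ry(pitch) Rx(roll)).
In Python, from cell import read_state, camera, sign_off, pinch_z gives the robot as it stands. The module is installed in compiled form; this text tells all that it offers.
- The arm moves only by the tool arm_command, never from a script. Its argument "series" is a list of rows, each a list of 3 entries, a list of its own where there are three numbers: the finger opening in mm, from 0 to 94, then the shift along the tool's x, y, z in mm, then the turn about the tool's x in degrees. A call has 1 to 12 rows; each row is the pose to reach, as a shift and turn from the pose measured when the call began, along the tool's axes at that moment; what a row does not reach only later rows make up. A row lasts 1/8 s, in which the tool goes at most 62.5 mm and 10.7 degrees, less where a joint would pass 70% of its speed; a pose out of reach is approached as far as the arm can. A call with a gripper value outside its range is refused whole. The fingers move at their own pace and stop on an object; "newtons" is the grip in N (left out, the last holds). Time passes only in rows, so rows that repeat a pose let the fingers close. It gives the time, the measured TCP pose, the force and the opening at its end, in the units of the state.
- read_state(): the state, without advancing time (a new reading comes with each control period).
- camera(name): name is "scene" or "top" or "wrist"; returns a dict with "pixels" (384x512x3 uint8, red, green, blue), "range_z" (384x512 float32, mm along the optical axis (not along the pixel's ray), 0 where there is no reading), "fov_y" (degrees; the focal length in pixels is half the picture's height over the tangent of half this angle, whatever the lens; pixels are square), "cx", "cy" (the principal point, pixels), "k1" (the pictures are not rectified: a ray, as slopes to the right and down, at radius r is drawn at 1 + k1 r^2 times it, then the intrinsics apply), "R" (3x3) and "t" (3): a world point X has camera coordinates R X + t. Camera axes: x right, y down, z forward; pixel columns grow to the right and rows downward; lengths in mm; the calibration is good to about 2 mm. A picture is of the moment at which its call begins.
- sign_off(): hands the job in, once; it reports no verdict.
The state is a dict: "clock": time; "joints": joint angles; "qd": joint speeds; "effort": joint torques, N m; "eef_pos": TCP position; "eef_rot": TCP orientation; "wrist_force": force on the tool from outside, world axes, zero at the start; "moment": the same for the moment, N m; "finger_gap": finger opening in mm.
Only numpy, scipy, OpenCV 4.12 (cv2) and the standard library are available. Lean on these libraries where they do the work, as an engineer would, in place of code of your own. Each camera call takes 0.05 s, during which the arm holds its last target.

## Working session

There is one attempt and no reset: what is moved stays moved. The work goes in short steps, Python scripts to look and compute and a tool call to move; the robot and the scene stay as the last step left them, time stands still between calls to the robot, and variables do not carry over. Pictures are saved under pics/ and viewed, and the job is handed in when it is done.

Besides the shell and the picture viewer there is one more tool, called by a JSON object that holds its "api" and its "payload". arm_command: Moves the arm, as the interface text tells. Its arguments: {"type":"object","properties":{"series":{"type":"array"},"newtons":{"type":"number"}},"required":["series"]}

```bash
mkdir -p pics && cat > h.py <<'E'
import numpy as np, cv2
from cell import read_state, camera, sign_off, pinch_z
def K(c):
    f=192/np.tan(np.radians(c["fov_y"])/2); return f
def rays(c,uv):
    uv=np.atleast_2d(np.array(uv,float)); f=K(c)
    d=np.stack([(uv[:,0]-c["cx"])/f,(uv[:,1]-c["cy"])/f],1)
    u=d.copy()
    for _ in range(30): u=d/(1+c["k1"]*(u**2).sum(1,keepdims=True))
    return np.c_[u,np.ones(len(u))]
def plane(c,uv,z):
    R=np.array(c["R"]);t=np.array(c["t"]); o=-R.T@t; d=rays(c,uv)@R
    s=(z-o[2])/d[:,2]; return o+s[:,None]*d
def depth(c,uv):
    uv=np.atleast_2d(uv); R=np.array(c["R"]);t=np.array(c["t"])
    z=np.array([c["range_z"][int(v),int(u)] for u,v in uv])
    return (rays(c,uv)*z[:,None]-t)@R
def cloud(c):
    v,u=np.mgrid[0:384,0:512]; uv=np.c_[u.ravel(),v.ravel()]
    R=np.array(c["R"]);t=np.array(c["t"]); z=c["range_z"].ravel()
    P=(rays(c,uv)*z[:,None]-t)@R; P[z==0]=np.nan
    return P.reshape(384,512,3)
def proj(c,X):
    P=np.atleast_2d(X)@np.array(c["R"]).T+np.array(c["t"]); s=P[:,:2]/P[:,2:]
    s=s*(1+c["k1"]*(s**2).sum(1,keepdims=True)); return s*K(c)+[c["cx"],c["cy"]]
def save(c,n,crop=None,k=1):
    im=c["pixels"][:,:,::-1]
    if crop: x0,y0,x1,y1=crop; im=im[y0:y1,x0:x1]
    if k!=1: im=cv2.resize(im,None,fx=k,fy=k,interpolation=cv2.INTER_CUBIC)
    cv2.imwrite(f"pics/{n}.png",im)
E
python3 - <<'E'
from h import *
import pickle
s=read_state(); print(s, pinch_z)
for n in("scene","top","wrist"):
    c=camera(n); pickle.dump(c,open(n+"0.pkl","wb")); save(c,n+"0",k=1.5)
    print(n,c["fov_y"],c["cx"],c["cy"],c["k1"],-np.array(c["R"]).T@c["t"])
E
```

```text
{'clock': 0.0, 'joints': array([-1.36157460e+00,  3.00490618e-01,  1.52158848e+00,  8.75031953e-06,
        1.32071787e+00, -6.66349398e-02]), 'qd': array([-0.0012358 , -0.000282  , -0.00093317, -0.000416  , -0.00032606,
        0.00075179]), 'effort': array([ 1.31868161e-03, -5.31810594e+01, -3.52733767e+01,  7.09147705e-02,
        2.44433549e-02, -5.65753635e-05]), 'eef_pos': array([ 149.7286549 , -528.94517823,  204.87250205]), 'eef_rot': array([3.0679202 , 1.56959198, 1.77297837]), 'wrist_force': array([-0.29620328,  0.2379259 ,  0.4539462 ]), 'moment': array([-4.12611711e-02, -1.14151071e-02,  1.01556753e-05]), 'finger_gap': 94.12179670222092} 18.8
scene 52.61766901590633 263.17215184828933 193.2073566835808 0.04023987049060169 [ 206.89119213 -482.48286654  676.74941391]
top 54.943731623303606 254.37108805778718 196.63401073470416 0.015746090582049465 [480.40930787  22.91267383 959.01861951]
wrist 65.95694916027689 254.11815138728232 183.83786300450507 -0.03516546522710774 [ 213.95758413 -508.98961038  384.57486073]
```

View pics/scene0.png

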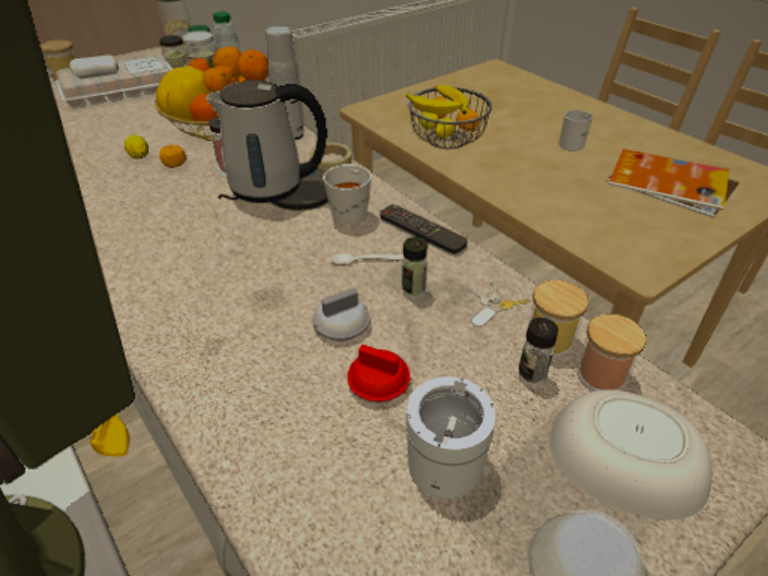

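View pics/top0.png

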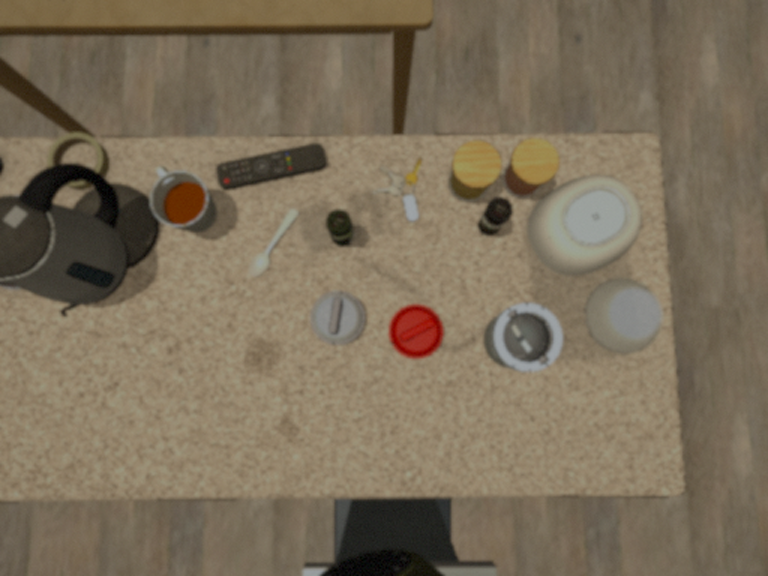

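View pics/wrist0.png

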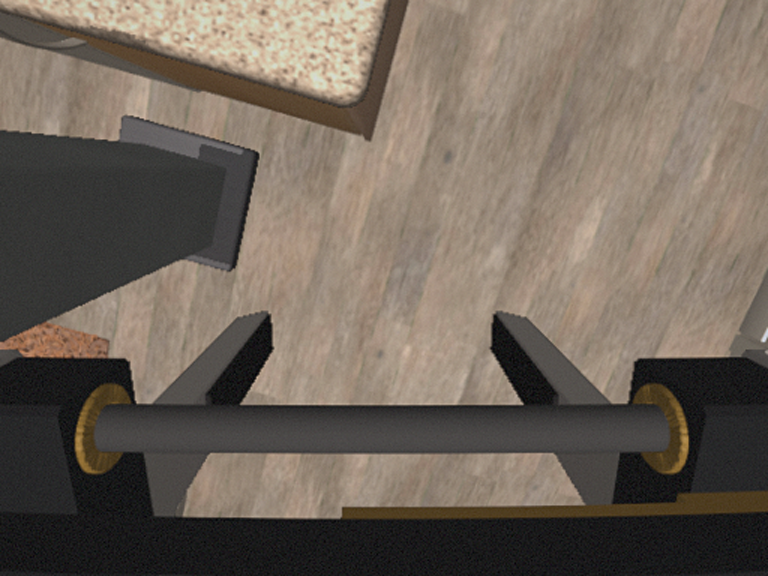

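Candidates for the lid, in 1.5x picture pixels:
- The clear lid with the grey fin is at scene (341,312), top (337,317).
- The red look-alike is at scene (379,372), top (416,330). The task rules it out.

The grinder is the white cylinder at scene (450,437), top (526,338). I choose the grey-finned lid and will check it in a close crop.

```bash
python3 - <<'E'
from h import *
import pickle
s=pickle.load(open("scene0.pkl","rb"));t=pickle.load(open("top0.pkl","rb"))
a=s["pixels"][185:235,200:260,::-1]; b=s["pixels"][245:335,265:335,::-1]
d=t["pixels"][185:240,200:255,::-1]; e=t["pixels"][195:255,320:380,::-1]
cells=[cv2.resize(x,(390,290),interpolation=cv2.INTER_CUBIC) for x in(a,b,d,e)]
cv2.imwrite("pics/crops.png",np.vstack([np.hstack(cells[:2]),np.hstack(cells[2:])]))
for n,c in(("scene",s),("top",t)):
    P=cloud(c)
    # rough
    for nm,lo,hi in(("table",-5,5),("rim",108,125),("lidtop",60,72)):
        pass
    w=(P[...,0]>250)&(P[...,0]<800)&(abs(P[...,1])<420)
    # grinder rim
    m=w&(P[...,2]>112)&(P[...,2]<124)
    nl,l,st,ce=cv2.connectedComponentsWithStats(m.astype(np.uint8))
    for i in range(1,nl):
        if st[i,4]>40: q=P[l==i]; print(n,"z118",st[i],np.nanmedian(q,0).round(1),q.min(0).round(1),q.max(0).round(1))
    m=w&(P[...,2]>56)&(P[...,2]<74)
    nl,l,st,ce=cv2.connectedComponentsWithStats(m.astype(np.uint8))
    for i in range(1,nl):
        if st[i,4]>40: q=P[l==i]; print(n,"z66",st[i],q.mean(0).round(1),q.min(0).round(1),q.max(0).round(1))
E
```

```text
scene z118 [ 271  251   60   51 1163] [ 513.  -203.3  118.1] [ 466.3 -248.1  112. ] [ 569.9 -144.6  121.2]
scene z66 [219 116  26  10 163] [764.3 376.3  63.7] [723.7 343.4  56. ] [788.6 393.3  73.8]
scene z66 [218 126  29  12 136] [726.7 319.2  65.1] [702.1 302.3  56.2] [772.5 360.8  73.8]
scene z66 [268 175  17   9  93] [693.3  80.1  64.9] [681.6  70.6  56.2] [714.2 103.7  73.8]
scene z66 [215 192  24  14 164] [556.5  97.2  63.9] [527.6  87.9  56.2] [587.  109.1  68.7]
scene z66 [371 215  14   8  70] [ 782.1 -163.1   65.9] [ 768.8 -169.1   56.1] [ 798.8 -153.3   74. ]
scene z66 [389 225  34  23 219] [ 775.9 -235.9   65.2] [ 765.5 -262.3   56.1] [ 799.5 -194.6   73.9]
scene z66 [349 229  20  13 121] [ 707.6 -171.4   65. ] [ 698.7 -183.9   56.1] [ 730.3 -145.7   74. ]
scene z66 [239 230  27  15 206] [532.3 -35.6  64.2] [515.2 -62.   56.1] [550.8  -5.9  69.4]
scene z66 [ 386  261   81   57 3083] [ 715.2 -333.3   60.1] [ 657.2 -399.7   56. ] [ 780.7 -261.7   67.9]
scene z66 [282 273  35  23 442] [ 529.8 -184.6   67.7] [ 503.5 -212.6   61.7] [ 554.  -161.8   74. ]
scene z66 [272 295  53 
[... 235 characters left out ...]
2.2 -156.6   56. ] [798.9 -91.6  73.9]
top z66 [339 114  25  13  69] [ 777.1 -209.9   65.8] [ 768.4 -246.8   56. ] [ 797.6 -187.9   73.9]
top z66 [105 118  33  32 744] [753.6 359.1  59.9] [713.2 318.7  56. ] [789.7 393.8  74. ]
top z66 [ 367  120   57   51 1969] [ 719.5 -326.7   60.1] [ 656.  -396.1   56. ] [ 783.9 -256.6   69.6]
top z66 [119 132  23  21  55] [721.3 323.2  64.7] [703.3 307.1  56.2] [757.4 363.4  73.4]
top z66 [219 198   9  25 146] [559.6 101.9  66.5] [530.2  92.7  58.1] [588.8 112.2  70.6]
top z66 [335 211  28  29 516] [ 521.1 -198.    67.1] [ 487.  -230.4   61.4] [ 553.9 -167.3   74. ]
top z66 [267 212  23  16 141] [535.6 -30.6  66.5] [517.3 -57.5  57.9] [553.1  -4.   71.3]
```

View pics/crops.png

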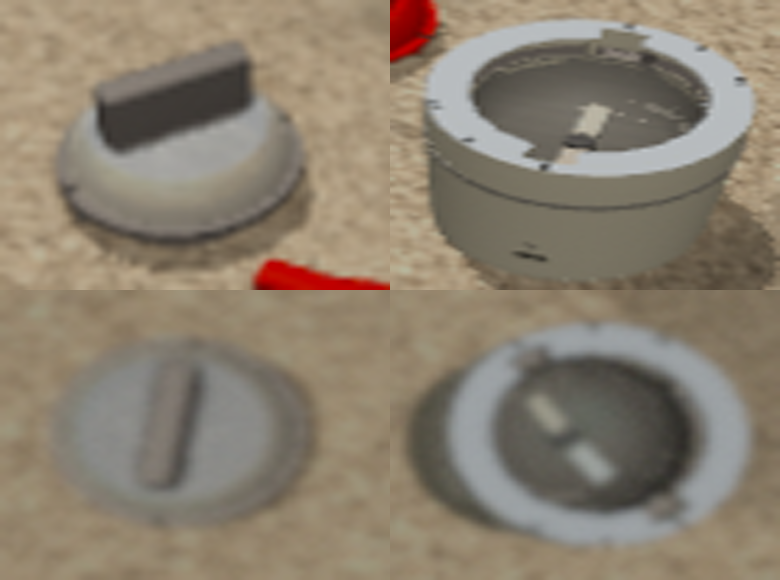

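The crop at (341,312) shows a clear dome with a grey fin on a grey rim, so that choice holds. The grinder crop shows the white rim with two entry slots and the grey drive ring inside.

```bash
cat >> h.py <<'E'
from scipy.spatial.transform import Rotation as Ro
def T(s=None):
    s=s or read_state(); return Ro.from_euler('xyz',s["eef_rot"]).as_matrix(),np.array(s["eef_pos"])
def goto(p,turn_to=None,s=None):
    """shift in tool axes to reach world TCP p; turn deg so the jaw axis z lies along world yaw turn_to(deg, mod 180)"""
    R,o=T(s); sh=R.T@(np.array(p)-o); out=[sh.round(1)]
    yaw=np.degrees(np.arctan2(R[1,2],R[0,2])); out.append(("jawyaw",yaw.round(2)))
    if turn_to is not None:
        d=(turn_to-yaw+90)%180-90  # world yaw change
        out.append(("turn", round(-d,2) if R[2,0]<0 else round(d,2)))
    return out
E
python3 - <<'E'
from h import *
import pickle
c=pickle.load(open("wrist0.pkl","rb")); s=read_state()
R,o=T(s); print(R.round(3)); 
print("cam in tool", (R.T@(-np.array(c["R"]).T@c["t"]-o)).round(1)); print("cam axes in tool (cols)\n",(R.T@np.array(c["R"]).T).round(3))
t=pickle.load(open("top0.pkl","rb"));P=cloud(t)
m=(P[...,2]>58)&(P[...,2]<72)&(abs(P[...,0]-559)<40)&(abs(P[...,1]-100)<30)
q=P[m][:,:2].astype(np.float32); r=cv2.minAreaRect(q);print(r); print(cv2.fitLine(q,2,0,.01,.01).ravel())
print(goto([559,101,170],105))
print(goto([519,-195,220]))
E
```

```text
[[-0.     0.962  0.272]
 [ 0.001  0.272 -0.962]
 [-1.     0.    -0.001]]
cam in tool [-179.6   67.3   -2. ]
cam axes in tool (cols)
 [[-0.    -0.235  0.972]
 [-0.    -0.972 -0.235]
 [ 1.    -0.     0.   ]]
((559.7322387695312, 102.27086639404297), (14.097146987915039, 59.058265686035156), 81.02198028564453)
[ 9.87917125e-01 -1.54982895e-01  5.59569397e+02  1.01878914e+02]
[array([  35.5,  565.3, -494.8]), ('jawyaw', np.float64(-74.2)), ('turn', np.float64(0.8))]
[array([ -14.8,  446.3, -220.9]), ('jawyaw', np.float64(-74.2))]
```

```bash
python3 - <<'E'
from h import *
print(goto([470,-187,240],81.1))
E
```

```text
[array([ -34.7,  401.3, -241.9]), ('jawyaw', np.float64(-74.2)), ('turn', np.float64(24.7))]
```

{"api": "arm_command", "payload": {"series": [[94,[-35,50,-30],4],[94,[-35,100,-60],8],[94,[-35,150,-90],12],[94,[-35,200,-120],16],[94,[-35,250,-150],20],[94,[-35,300,-180],24.7],[94,[-35,350,-211],24.7],[94,[-35,401,-242],24.7],[94,[-35,401,-242],24.7],[94,[-35,401,-242],24.7]], "newtons": 12}}

```text
clock: 1.4
eef_pos: [469.4, -187.1, 240.0]
eef_rot: [-2.285, 1.57, 2.272]
wrist_force: [0.9, 0.1, -0.3]
finger_gap: 94.2
```

```bash
python3 - <<'E'
from h import *
import pickle
s=read_state();print(s["clock"],s["eef_pos"],s["joints"].round(2),s["qd"].round(3),s["wrist_force"].round(2))
c=camera("wrist"); pickle.dump(c,open("w1.pkl","wb")); save(c,"w1",k=1.5)
E
```

```text
1.4 [ 469.37971755 -187.12713026  239.97359756] [-0.45  0.17  1.59  0.    1.37  1.27] [-0.028 -0.009  0.003  0.    -0.002 -0.   ] [ 0.93  0.09 -0.31]
```

View pics/w1.png

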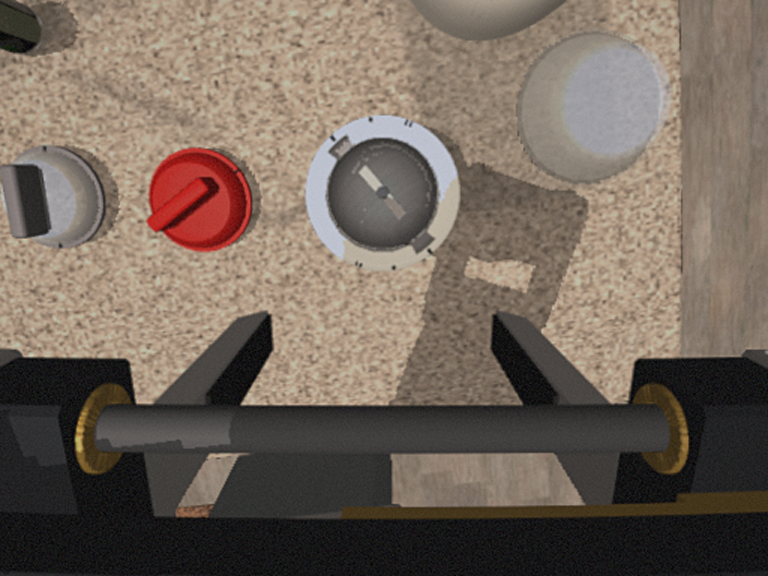

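The wrist view shows the grinder rim centred at about (383,192). Slots are at (342,147) and (424,241), black bars at (334,138) and (432,252), dots at (371,119) and (394,267), and double bars at (408,123) and (359,264). The lid is at the left, with its fin at (25,200).

```bash
cat > g.py <<'E'
from h import *
import pickle,sys
c=pickle.load(open(sys.argv[1],"rb"))
# resample rim plane z=118 top-down at .25mm/pix around approx centre
cx,cy=519,-196; N=480; k=.25
jj,ii=np.meshgrid(np.arange(N),np.arange(N)) # ii rows: x decreasing ; jj cols: y decreasing
X=cx+(N/2-ii)*k; Y=cy+(N/2-jj)*k
uv=proj(c,np.c_[X.ravel(),Y.ravel(),np.full(X.size,118.)]).reshape(N,N,2).astype(np.float32)
im=cv2.remap(c["pixels"][:,:,::-1].copy(),uv[...,0],uv[...,1],cv2.INTER_LINEAR)
cv2.imwrite("pics/"+sys.argv[2]+".png",im)
P=cloud(c); 
m=(abs(P[...,2]-118)<4)&(np.hypot(P[...,0]-cx,P[...,1]-cy)<62)
print("rim z med",np.median(P[m][:,2]))
dm=m.astype(np.uint8); 
cn,_=cv2.findContours(dm,cv2.RETR_EXTERNAL,cv2.CHAIN_APPROX_NONE); o=max(cn,key=len)[:,0,:]
w=plane(c,o,118)[:,:2]
from scipy.optimize import least_squares
f=least_squares(lambda p:np.hypot(w[:,0]-p[0],w[:,1]-p[1])-p[2],[cx,cy,52],loss="soft_l1"); print("outer circle",f.x.round(2),np.std(f.fun).round(2))
E
python3 g.py w1.pkl rect1
```

```text
rim z med 118.2281525623801
outer circle [ 517.8  -193.91   51.12] 0.36
```

View pics/rect1.png

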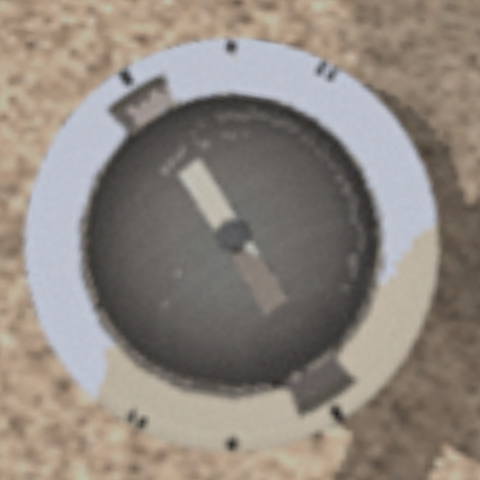

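```bash
python3 - <<'E'
from h import *
im=cv2.imread("pics/rect1.png")
c=(231.7,244.5)
pol=cv2.warpPolar(im,(240,1440),c,240,cv2.INTER_LINEAR) # rows angle .25deg (cw from right), cols radius px
g=pol.astype(int).sum(2)
def wang(a): return (-a-270+180)%360-180  # image cw angle from right -> world yaw from +x(up), +y left positive
for r0,r1,nm in((162,176,"slot"),(190,204,"marks")):
    p=g[:,r0:r1].mean(1); base=np.array([np.median(np.take(p,range(i-100,i+100),mode="wrap")) for i in range(1440)])
    m=p<base-(60 if nm=="slot" else 50)
    i=0;runs=[]
    while i<1440:
        if m[i]:
            j=i
            while j<1440 and m[j]: j+=1
            runs.append((wang((i+j-1)/8),(j-i)/4)); i=j
        else: i+=1
    print(nm,[(round(a,1),w) for a,w in runs])
# lid in wrist view
import pickle
c=pickle.load(open("w1.pkl","rb"));P=cloud(c)
m=(P[...,2]>60)&(P[...,2]<71)&(np.hypot(P[...,0]-559,P[...,1]-102)<40)
q=P[m].astype(np.float32); print(len(q),np.median(q[:,2]),cv2.minAreaRect(q[:,:2].copy()))
E
```

```text
slot [(31.9, 22.0), (-147.4, 22.0)]
marks [(31.9, 4.5), (0.0, 4.25), (-28.6, 7.0), (-147.8, 4.25), (-179.9, 4.0), (151.5, 6.75)]
671 65.86827 ((557.8341064453125, 102.31576538085938), (15.808772087097168, 59.75081253051758), 80.3313217163086)
```

The grinder centre is (517.8,-194), with its x at about 31.8°. The rim measures 118.2 mm high against the stated 118, radius about 51 against 52. The fin centre is about (558.5,102.3), yaw -9.3°, with its top at 65.9 against 66.5. Next I go above the lid.

```bash
python3 - <<'E'
from h import *
print(goto([558.5,102.3,140],80.7))
E
```

```text
[array([ 100.3,   43.3, -300.2]), ('jawyaw', np.float64(-98.94)), ('turn', np.float64(0.36))]
```

{"api": "arm_command", "payload": {"series": [[60,[0,7,-55],0],[60,[0,14,-110],0],[60,[0,28,-165],0.4],[60,[20,43,-220],0.4],[60,[60,43,-275],0.4],[60,[100,43.3,-300],0.4],[60,[100,43.3,-300],0.4],[60,[100,43.3,-300],0.4],[60,[100,43.3,-300],0.4]], "newtons": 12}}

```text
clock: 2.58
eef_pos: [559.2, 100.7, 142.2]
eef_rot: [2.192, 1.568, 0.456]
wrist_force: [-0.4, 0.2, 0.1]
finger_gap: 60.2
```

```bash
python3 - <<'E'
from h import *
import pickle
c=camera("wrist"); pickle.dump(c,open("w2.pkl","wb")); save(c,"w2",k=1.5)
P=cloud(c)
m=(P[...,2]>60)&(P[...,2]<71)&(np.hypot(P[...,0]-559,P[...,1]-102)<40)
q=P[m].astype(np.float32); print(len(q),np.median(q[:,2]),cv2.minAreaRect(q[:,:2].copy()))
u8=m.astype(np.uint8); cn,_=cv2.findContours(u8,0,cv2.CHAIN_APPROX_NONE); o=max(cn,key=len)[:,0,:]
print(cv2.minAreaRect(plane(c,o,66.5)[:,:2].astype(np.float32)))
print(read_state()["eef_pos"],goto([558.5,102.3,140],80.7))
E
```

```text
996 66.37665 ((558.6318359375, 102.88858795166016), (13.714688301086426, 58.90678024291992), 80.8089599609375)
((558.9776611328125, 102.83682250976562), (13.550314903259277, 59.016929626464844), 80.85527038574219)
[559.12957765 100.87406888 141.92831563] [array([ 1.9, -0.9, -1.3]), ('jawyaw', np.float64(-99.44)), ('turn', np.float64(-0.14))]
```

View pics/w2.png

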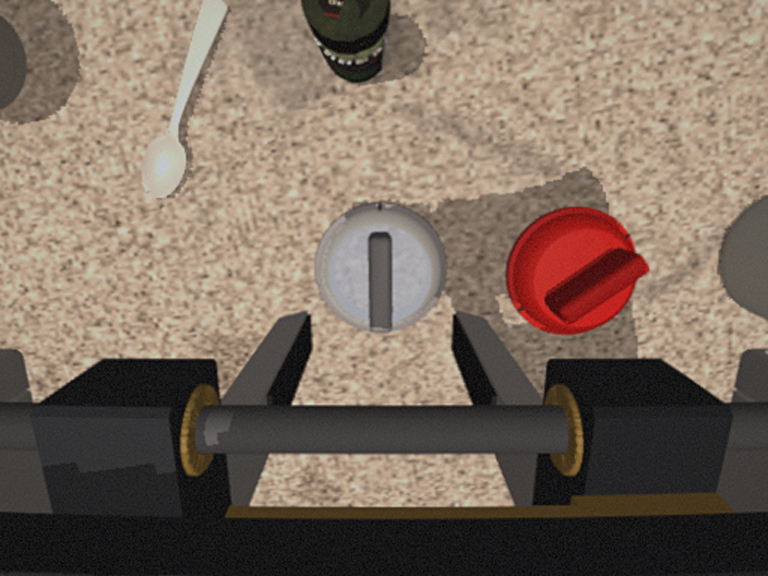

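The grey fin at (380,280) lies between the fingers and aligned with them. Its measured centre is (558.8,102.9), its top 66.4 and its size 13.6 x 59 mm, all matching the description. I descend to TCP z = 40, which keeps the fingertips clear of the dome, and close gently.

{"api": "arm_command", "payload": {"series": [[60,[50,-0.6,-2],-0.2],[60,[85,-0.6,-2],-0.2],[60,[102,-0.6,-2],-0.2],[60,[102,-0.6,-2],-0.2],[60,[102,-0.6,-2],-0.2],[10,[102,-0.6,-2],-0.2],[10,[102,-0.6,-2],-0.2],[10,[102,-0.6,-2],-0.2],[10,[102,-0.6,-2],-0.2],[10,[102,-0.6,-2],-0.2],[10,[102,-0.6,-2],-0.2],[10,[102,-0.6,-2],-0.2]], "newtons": 14}}

```text
clock: 4.12
eef_pos: [559.0, 103.0, 39.9]
eef_rot: [2.243, 1.569, 0.511]
wrist_force: [-0.5, -1.3, 0.7]
finger_gap: 13.9
```

{"api": "arm_command", "payload": {"series": [[10,[-20,0,0],0],[10,[-60,0,0],0],[10,[-110,0,0],0],[10,[-150,0,0],0],[10,[-150,0,0],0],[10,[-150,0,0],0]], "newtons": 18}}

```text
clock: 4.88
eef_pos: [558.3, 102.8, 188.8]
eef_rot: [2.872, 1.57, 1.14]
wrist_force: [0.3, 0.4, -0.1]
finger_gap: 13.6
```

```bash
python3 - <<'E'
from h import *
import pickle
c=camera("wrist"); pickle.dump(c,open("w3.pkl","wb")); save(c,"w3",k=1.5)
s=read_state();print(s["eef_pos"],s["wrist_force"],s["moment"],s["joints"].round(2))
R,o=T(s);P=(cloud(c)-o)@R
save(c,"w3z",(180,120,330,260),5)
print(goto([517.8,-194,190],121.8))
E
```

```text
[558.1956073  102.81373151 188.45345648] [-0.02571173  0.06426646 -0.69041458] [ 0.01530286 -0.00857183  0.00124393] [0.12 0.35 1.49 0.   1.3  1.85]
[array([ -1.8,   7.8, 299.4]), ('jawyaw', np.float64(-99.24)), ('turn', np.float64(-41.04))]
```

View pics/w3z.png

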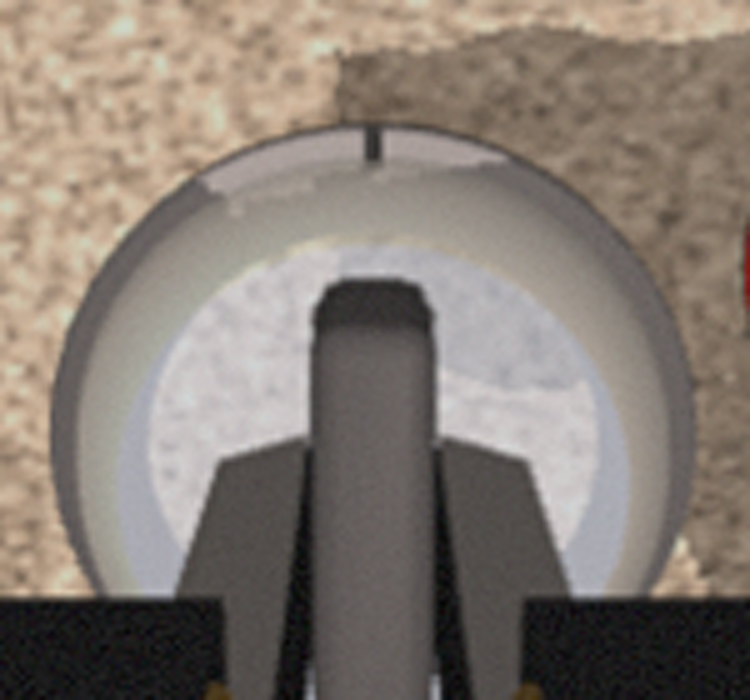

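The lid hangs straight in the fingers, with its rib at (372,145) of the crop, in line with the fin. Next I measure its axis in the tool frame from the rim outline.

```bash
cat > lidc.py <<'E'
from h import *
import pickle,sys
from scipy.optimize import least_squares
c=pickle.load(open(sys.argv[1],"rb")); s=read_state(); R,o=T(s)
P=(cloud(c)-o)@R
m=((P[...,0]<40)&(P[...,0]>5)&(np.hypot(P[...,1],P[...,2])<60)).astype(np.uint8)
cn,_=cv2.findContours(m,0,cv2.CHAIN_APPROX_NONE); q=max(cn,key=len)[:,0,:]
q=q[q[:,1]<225]
tip=P[...,0][m>0]; print("x range",np.percentile(tip,[1,50,99]).round(1))
for h in(22,24,26):
    d=rays(c,q)@np.array(c["R"])@R; oc=R.T@(-np.array(c["R"]).T@c["t"]-o)
    w=(oc+((h-oc[0])/d[:,0])[:,None]*d)[:,1:]
    w=w[abs(np.hypot(*w.T)-46.5)<5]
    f=least_squares(lambda p:np.hypot(w[:,0]-p[0],w[:,1]-p[1])-p[2],[0,0,46],loss="soft_l1")
    g=least_squares(lambda p:np.hypot(w[:,0]-p[0],w[:,1]-p[1])-46.5,[0,0],loss="soft_l1")
    print(h,f.x.round(2),np.std(f.fun).round(2),g.x.round(2),np.std(g.fun).round(2),len(w))
E
python3 lidc.py w3.pkl
```

```text
x range [ 5.1 15.2 22.3]
22 [-0.48 -1.26 46.  ] 0.76 [-1.08 -1.24] 0.84 220
24 [-1.05 -1.22 46.39] 1.09 [-1.18 -1.22] 1.11 224
26 [-1.62 -1.18 46.77] 1.35 [-1.29 -1.16] 1.32 228
```

```bash
python3 - <<'E'
from h import *
print(goto([517.7,-194.8,163],121.8))
E
```

```text
[array([ 25.2,   7.8, 300.3]), ('jawyaw', np.float64(-99.24)), ('turn', np.float64(-41.04))]
```

{"api": "arm_command", "payload": {"series": [[10,[-6,0,40],0],[10,[-6,2,90],-6],[10,[-6,4,140],-13],[10,[-6,6,190],-21],[10,[-6,8,240],-29],[10,[-2,8,280],-36],[10,[-2,7.8,300],-41],[10,[15,7.8,300.3],-41],[10,[25,7.8,300.3],-41],[10,[25,7.8,300.3],-41],[10,[25,7.8,300.3],-41]], "newtons": 18}}

```text
clock: 6.3
eef_pos: [517.9, -194.2, 163.4]
eef_rot: [2.992, 1.57, 1.976]
wrist_force: [-0.3, -0.6, -1.6]
finger_gap: 14.2
```

```bash
python3 - <<'E'
from h import *
import pickle
c=camera("wrist"); pickle.dump(c,open("w4.pkl","wb")); save(c,"w4z",(170,90,350,225),4)
c2=camera("scene"); pickle.dump(c2,open("s4.pkl","wb")); save(c2,"s4",(180,160,400,350),3.4)
s=read_state();print(s["eef_pos"],s["wrist_force"].round(2),s["joints"].round(2),s["finger_gap"])
print(goto([517.7,-194.8,163],121.8))
E
python3 lidc.py w4.pkl
```

```text
[ 517.96725944 -194.54074712  163.65462962] [ 0.25 -0.55 -1.55] [-0.43  0.34  1.56  0.    1.23  0.59] 13.742544319251422
[array([ 0.7, -0.4,  0.1]), ('jawyaw', np.float64(-58.22)), ('turn', np.float64(-0.02))]
x range [ 5.1 14.2 22.9]
22 [ 0.97 -2.03 45.87] 0.81 [ 0.2 -2. ] 0.92 220
24 [ 0.38 -2.   46.27] 1.09 [ 0.1 -2. ] 1.12 223
26 [-0.18 -1.95 46.64] 1.45 [-0.01 -1.94] 1.42 228
```

View pics/w4z.png

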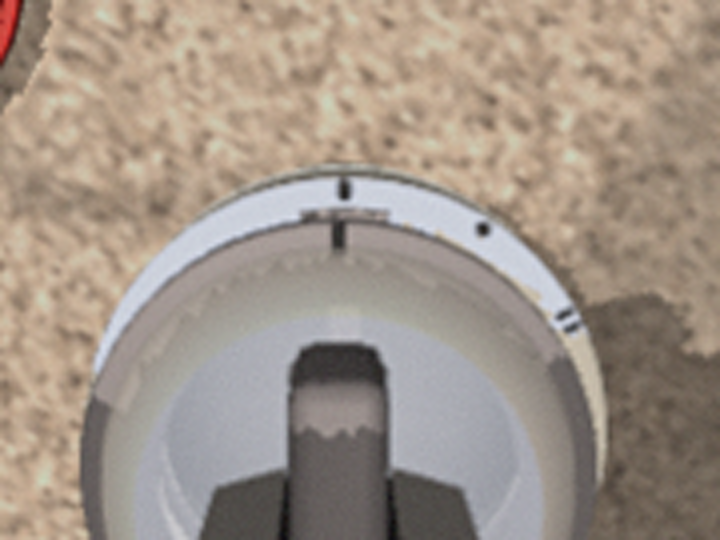

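View pics/s4.png

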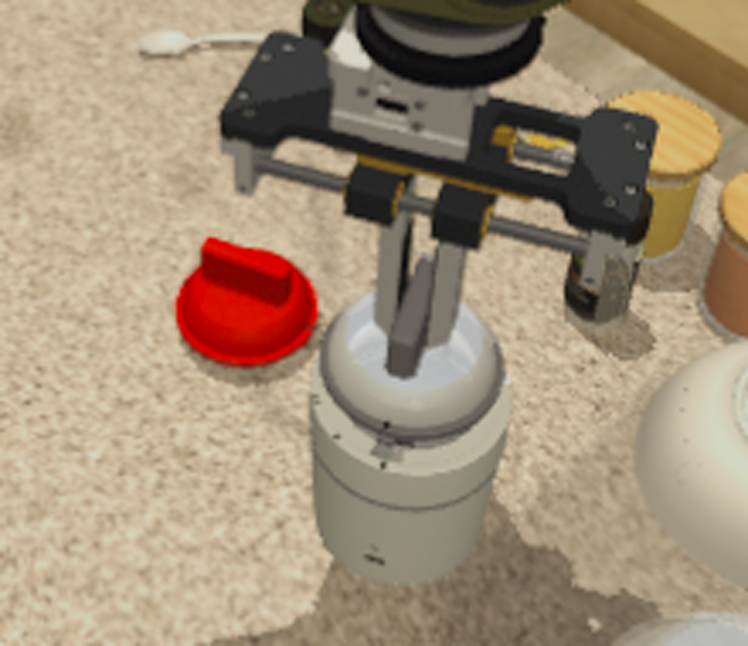

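```bash
cat > cmp.py <<'E'
from h import *
import pickle,sys
from scipy.optimize import least_squares
c=pickle.load(open(sys.argv[1],"rb")); s=read_state(); R,o=T(s)
Pw=cloud(c)
oc=R.T@(-np.array(c["R"]).T@c["t"]-o)
def fit(m,xp,r,vmax=225):
    cn,_=cv2.findContours(m.astype(np.uint8),0,cv2.CHAIN_APPROX_NONE); q=max(cn,key=len)[:,0,:]; q=q[q[:,1]<vmax]
    d=rays(c,q)@np.array(c["R"])@R
    w=(oc+((xp-oc[0])/d[:,0])[:,None]*d)[:,1:]
    w=w[abs(np.hypot(*w.T)-r)<5]
    g=least_squares(lambda p:np.hypot(w[:,0]-p[0],w[:,1]-p[1])-p[2],[0,0,r],loss="soft_l1")
    h=least_squares(lambda p:np.hypot(w[:,0]-p[0],w[:,1]-p[1])-r,[0,0],loss="soft_l1")
    return g.x.round(2),h.x.round(2),np.std(g.fun).round(2),len(w)
print("rim",fit((Pw[...,2]>113.5)&(np.hypot(Pw[...,0]-517.8,Pw[...,1]+194)<60),o[2]-118,52))
print("rim",fit((Pw[...,2]>113.5)&(np.hypot(Pw[...,0]-517.8,Pw[...,1]+194)<60),o[2]-118,51.2))
# marks
def tool(uv,xp):
    d=rays(c,uv)@np.array(c["R"])@R; return (oc+((xp-oc[0])/d[:,0])[:,None]*d)[:,1:].round(2)
if len(sys.argv)>2:
    bar,rib=eval(sys.argv[2]); print("bar",tool(bar,o[2]-118),"rib",tool(rib,24))
E
# crop origin (170,90) scale 4
python3 cmp.py w4.pkl "([[170+344/4,90+189/4],[170+483/4,90+229/4],[170+568/4,90+321/4]],[[170+338/4,90+236/4]])"
```

```text
rim (array([ 0.42, -0.96, 51.8 ]), array([ 0.19, -1.  ]), np.float64(0.76), 239)
rim (array([ 0.42, -0.96, 51.8 ]), array([ 1.13, -0.84]), np.float64(0.76), 239)
bar [[49.6  -0.77]
 [42.07 25.66]
 [24.27 42.66]] rib [[43.35 -1.93]]
```

Both seen by the same camera, the mouth centre lies about 1.0 mm along tool +z from the lid axis. The y offset is about 0, and the rib and bar agree in yaw. I correct that and descend partway.

{"api": "arm_command", "payload": {"series": [[10,[0,0,1],0],[10,[4,0,1],0],[10,[8,0,1],0],[10,[10,0,1],0],[10,[12,0,1],0],[10,[12,0,1],0]], "newtons": 18}}

```text
clock: 7.15
eef_pos: [518.5, -195.4, 151.5]
eef_rot: [2.469, 1.57, 1.453]
wrist_force: [-0.1, 0.6, -0.4]
finger_gap: 13.9
```

```bash
python3 - <<'E'
from h import *
s=read_state();print(s["eef_pos"],s["wrist_force"].round(2),s["moment"].round(3),s["finger_gap"])
E
```

```text
[ 518.45912641 -195.37081285  151.51476826] [-0.12  0.6  -0.38] [-0.054 -0.032  0.029] 13.861619871799922
```

{"api": "arm_command", "payload": {"series": [[10,[2,0,0],0],[10,[4,0,0],0],[10,[5.5,0,0],0],[10,[6.5,0,0],0],[10,[7,0,0],0],[10,[7,0,0],0]], "newtons": 18}}

```text
clock: 7.9
eef_pos: [518.5, -195.4, 144.9]
eef_rot: [1.973, 1.57, 0.956]
wrist_force: [-2.6, 1.8, 3.7]
finger_gap: 13.5
```

```bash
python3 - <<'E'
from h import *
import pickle
s=read_state();print(s["eef_pos"],s["wrist_force"].round(2),s["moment"].round(3),s["finger_gap"])
c=camera("wrist"); pickle.dump(c,open("w5.pkl","wb")); save(c,"w5z",(170,90,350,225),4)
c2=camera("scene"); pickle.dump(c2,open("s5.pkl","wb")); save(c2,"s5",(240,220,360,340),5)
E
```

```text
[ 518.47874173 -195.35518983  144.89923034] [-2.58  1.83  3.65] [0.184 0.429 0.006] 13.488280858539806
```

View pics/w5z.png

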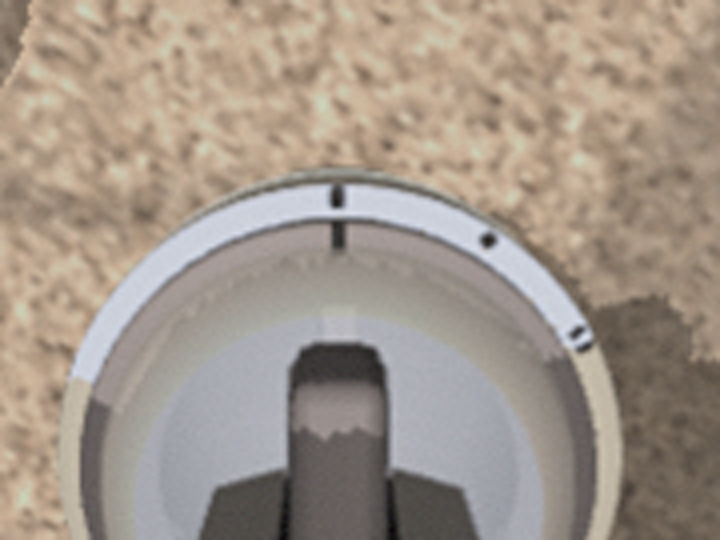

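View pics/s5.png

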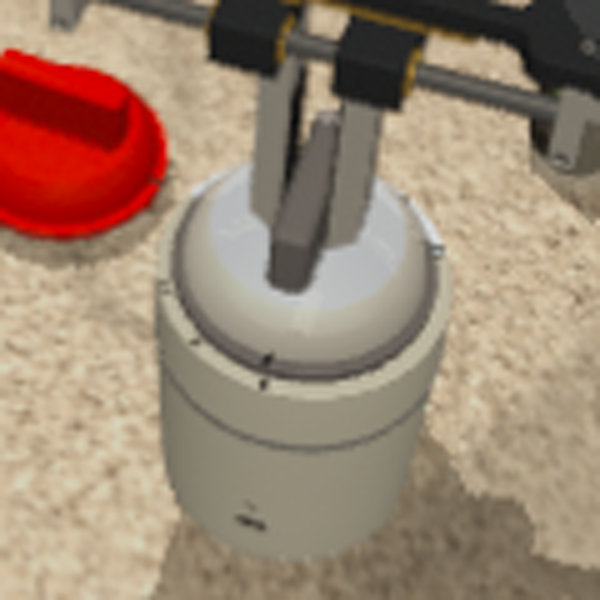

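The lid is seated. The rib at (338,236) lines up with the bar at (337,195), the gap around the rim is even, TCP z is 144.9 as predicted, and a light contact force has appeared. I turn clockwise in stages.

{"api": "arm_command", "payload": {"series": [[10,[0,0,0],2],[10,[0,0,0],5],[10,[0,0,0],8],[10,[0,0,0],11],[10,[0,0,0],14],[10,[0,0,0],17],[10,[0,0,0],20],[10,[0,0,0],20],[10,[0,0,0],20]], "newtons": 22}}

```text
clock: 9.12
eef_pos: [518.6, -195.4, 144.9]
eef_rot: [1.851, 1.57, 0.487]
wrist_force: [0.3, 0.4, 1.6]
finger_gap: 13.6
```

```bash
python3 - <<'E'
from h import *
import pickle
s=read_state();print(s["eef_pos"],s["wrist_force"].round(2),s["moment"].round(3),s["finger_gap"],goto([518,-195,145]))
c=camera("wrist"); pickle.dump(c,open("w6.pkl","wb")); save(c,"w6z",(170,90,350,225),4)
E
```

```text
[ 518.61283142 -195.38567742  144.90917046] [0.31 0.39 1.57] [ 0.134 -0.135  0.032] 13.599583364014169 [array([-0.1, -0.5, -0.5]), ('jawyaw', np.float64(-78.18))]
```

View pics/w6z.png

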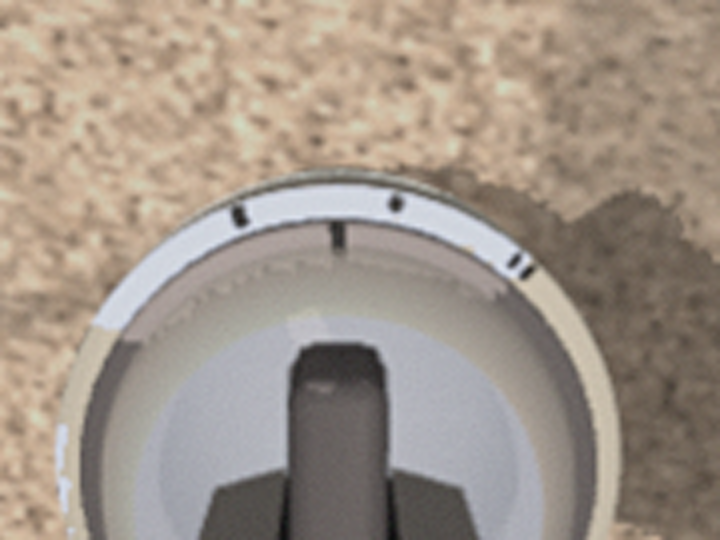

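{"api": "arm_command", "payload": {"series": [[10,[0,0,0],2],[10,[0,0,0],4],[10,[0,0,0],6],[10,[0,0,0],8],[10,[0,0,0],10],[10,[0,0,0],10.5],[10,[0,0,0],10.5],[10,[0,0,0],10.5]], "newtons": 22}}

```text
clock: 10.18
eef_pos: [518.6, -195.4, 144.9]
eef_rot: [2.114, 1.57, 0.567]
wrist_force: [-0.7, 0.2, 1.8]
finger_gap: 13.8
```

```bash
python3 - <<'E'
from h import *
import pickle
s=read_state();print(s["clock"],s["eef_pos"],s["wrist_force"].round(2),s["moment"].round(3),s["finger_gap"],goto([518,-195,145]))
c=camera("wrist"); pickle.dump(c,open("w7.pkl","wb")); save(c,"w7z",(170,90,350,225),4)
c2=camera("scene"); save(c2,"s7",k=1.5)
E
```

```text
10.175 [ 518.59481542 -195.3654943   144.90859578] [-0.73  0.22  1.77] [ 0.209 -0.023  0.091] 13.836556592930707 [array([-0.1, -0.6, -0.4]), ('jawyaw', np.float64(-88.68))]
```

View pics/w7z.png

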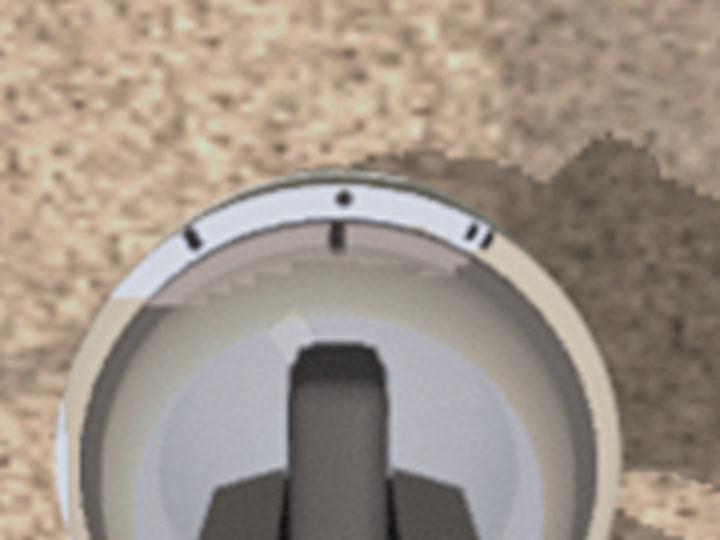

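View pics/s7.png

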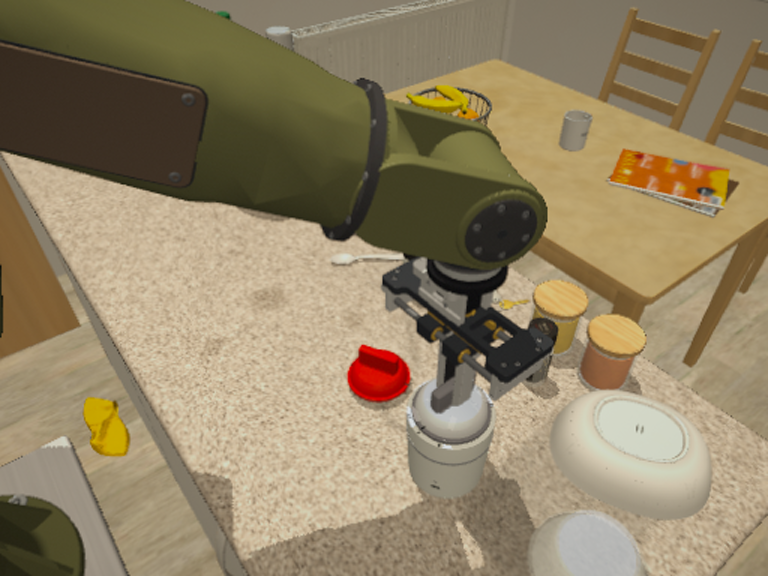

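The rib at (337,237) sits about 1.5° short of the dot at (345,198) and far from the double bars at (480,236). The arm has turned 30.5°. The moment about z is 0.091 N m, which is exactly what the spring should give at 30°. I hand it in while still holding.

```bash
python3 - <<'E'
from h import *
s=read_state();print(s["clock"],s["moment"].round(3),s["finger_gap"],s["qd"].round(4)); print(sign_off())
E
```

```text
10.275 [ 0.235 -0.059  0.119] 13.942881409565908 [ 0.0019 -0.0005 -0.0005  0.0006 -0.0006  0.0024]
the job is handed in; nothing more can be done
None
```

I picked up the grey-finned lid with a grip of at most 22 N, seated its lugs in the grinder's slots, and turned it 30.5° clockwise. I handed in at 10.3 s, still holding it against the spring.

- **Seating:** the TCP settled at z = 144.9 mm, exactly the height predicted for a flush rim. The lid's rib lined up with the black bar before turning, and the wrist force was only a few newtons.
- **Pulse position:** the moment about z read 0.09 to 0.12 N m, against about 0.09 expected from the spring. The lid is well short of the lock marks.
- **Small disagreement:** in the last close picture the rib sat about 1.5° short of the dot. I measured the dot at about 32° from the bar rather than 30°, so I kept to the stated 30°.
- **Bystanders:** the arm never came near the spice jars or the teaspoon. In the last scene view I could see the teaspoon and one jar where they had been. The other jar was hidden behind the arm, so I did not check it there.

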